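Back off the bench winch to its cable clamp and lock it again

ROBOT

A 6-joint arm with a two-finger parallel gripper is mounted at the origin on a cart in front of the work surface, level with it; the furniture and walls round the work are solid. World frame = base frame: x ahead of the robot, y to its left, z up, the work surface at z = 0. Lengths are in m, angles in rad, forces in N, time in s.
With the tool pointing down it reaches from about 0.275 to 0.825 m from the base axis. Payload 4.9 kg.
Tool frame: the origin (TCP) lies at the very end of the fingers, on their centre line; the grasp point (between the pads) lies 19 mm behind it; z points along the fingers, y is the direction in which the jaws open and shut (so a half turn about z gives the same grasp; the last joint's range is limited). The gripper opens to 85 mm and grips with 20 to 120 N. Pads are 22 mm wide; open, the fingers measure 114 mm over their backs; the gripper's body (76 mm by 85 mm) begins 54 mm behind the grasp point. The pads swing forward as they close: fully open they stand 13 mm farther back than shut.
Start: joints at [-1.47, 0.326, -0.193, 1.052, 0, 1.437], TCP at [0.128, -0.535, 0.231] pointing down, gripper open.
Joint ranges: [-2.65, 2.65], [-0.97, 1.79], [-1.3, 1.35], [-1.93, 2.1], [-1.47, 1.37], [-3.14, 3.14]. Speed limits (rad/s): [2.57, 2.57, 3.14, 3.14, 3.14, 3.14].

INTERFACE

Orientations are given as a unit quaternion [w, x, y, z].
In Python, from workcell import ctrl gives the robot as it stands. The module is installed in compiled form; this text tells all that it offers.
- The arm moves only by the tool carry_out, never from a script. Its arguments are lists of equal length, an entry for each row: "delta_pos": the shift along the tool's x, y, z in cm, a list of three; "yaw": the turn about the tool's z in rad; "fingers": the closure, from -1 (fully open) to 1 (shut), so that 0 is half open. In form: {"delta_pos": [[x, y, z], ...], "yaw": [yaw, ...], "fingers": [fingers, ...]}. A call has 1 to 12 rows; each row shifts and turns the pose as measured when the row begins, along the tool's axes as they then stand; what a row does not reach is not made up. A row lasts 1/12 s, in which the tool goes at most 41.7 mm and 7.16 degrees, less where a joint would pass 70% of its speed; a pose out of reach is approached as far as the arm can. A call is refused whole if a number of a shift passes 4.17 or a number of a turn 0.125, either way. A call with a gripper value outside its range is refused whole. The fingers move at their own pace and stop on an object; "grip_force" is the grip in N (left out, the last holds). Time passes only in rows, so rows that do not move let the fingers close. It gives the time, the measured TCP pose, the force and the opening at its end, in the units of the state.
- ctrl.sense(): the state, without advancing time (a new reading comes with each control period).
- ctrl.grab_frame(name): name is "scene" or "side" or "wrist"; returns a dict with "color" (400x640x3 uint8, red, green, blue), "range_z" (400x640 float32, m along the optical axis (not along the pixel's ray), 0 where there is no reading), "fov_y" (degrees; the focal length in pixels is half the picture's height over the tangent of half this angle, whatever the lens; pixels are square), "cx", "cy" (the principal point, pixels), "k1" (the pictures are not rectified: a ray, as slopes to the right and down, at radius r is drawn at 1 + k1 r^2 times it, then the intrinsics apply), "R" (3x3) and "t" (3): a world point X has camera coordinates R X + t. Camera axes: x right, y down, z forward; pixel columns grow to the right and rows downward; lengths in m; the calibration is good to about 2 mm. A picture is of the moment at which its call begins.
- ctrl.sign_off(): hands the job in, once; it reports no verdict.
The state is a dict: "clock": time; "qpos": joint angles; "dq": joint speeds; "tau": joint torques, N m; "tcp_pos": TCP position; "orientation": TCP orientation; "wrist_force": force on the tool from outside, world axes, zero at the start; "ft_torque": the same for the moment, N m; "finger_gap": opening from 0.0 (shut) to 1.0 (fully open).
Only numpy, scipy, OpenCV 4.12 (cv2) and the standard library are available. Lean on these libraries where they do the work, as an engineer would, in place of code of your own. Each camera call takes 0.05 s, during which the arm holds its last target.

TASK

The empty hand winch is to be fitted with a new cable: lift its pawl off the ratchet wheel and lay it right over onto its rest, and turn the drum back with the crank until the cable clamp on the drum faces straight up (the crank arm then stands upright). Then tip the pawl over again so that it drops into the ratchet teeth and the drum is locked there, and leave the loose parts lying round the winch where they are.

Things in the scene. Friction and masses are not known exactly. Their poses are not given: they have to be found in the camera images.
- winch: small grey bench winch bolted to the bench, base plate 150 x 104 x 10 mm, side plates to 111 mm high (pawl ear to 153 mm). Origin: centre of the base plate's underside; z up; own y along the drum axis: crank at the +y end, ratchet wheel and pawl at the -y end; own -x faces roughly to the robot. Ratchet: 10 teeth, 92 mm across, tips 10 mm high
- drum_axis (a point): point on the drum's axis midway between the side plates, 90 mm above the bench; the axis runs along the winch's own y. Drum flanges 88 mm across
- drum (a joint): angle of drum, ratchet wheel and crank (one part), rad. 0 = clamp and crank arm straight up; positive = crank leaning to the winch's own +x, away from the robot. Starts 0.85 to 1.4; turning back lessens it; limits -0.9, 1.7. Friction 0.18 N m: stays where left. The lowered pawl stops turning back at -0.13, 0.50, 1.13 (let down between 0.49 and -0.11 it drops in the space whose stop is -0.13)
- crank_handle (a point): centre of the black round crank handle, 18 mm diameter, 52 mm long, lying parallel to the drum axis (own y); 60 mm from the axis, 83 mm to own +y of the winch's middle; the flat crank arm (8 mm thick) is at its inner end, 29 mm from this point; the handle does not spin on the arm, so it turns within the fingers
- cable_clamp (a point): outer face of the cable clamp, a 24 x 30 mm saddle with two nuts on the drum between its flanges, 38 mm from the axis, in line with the crank arm
- pawl_pivot (a point): pivot of the pawl, on the winch's own -x side of the wheel at the -y end, 142 mm above the bench; the hinge runs along own y; this point is at mid-thickness of the 10 mm thick pawl, 24 mm to own +y of pawl_pin
- pawl (a joint): angle of the pawl, rad. About -0.03 to 0 = nose in the bottom of a tooth space, up to 0.12 on a tooth's back slope, 0.16 on a tooth tip; grows as it is lifted up and over towards own -x. Beyond about 1.9 it falls by its weight onto its rest at 2.3 and stays; below 1.6 it falls back onto the wheel. Hinge nearly free, about 0.5 N at the pin
- pawl_pin (a point): middle of the pawl's lifting pin, a steel cross pin, 10 mm diameter, sticking out 31 mm from the outer (own -y) face of the pawl, with a 15 mm round head at its end; parallel to own y, 45 mm from the pivot. At pawl angle 0 it lies 45 mm to own +x of the pivot and 6 mm below it. This point is 19 mm out from the pawl's outer face
- flange_mid (a point): centre of a round aluminium flange casting, 60 mm diameter, 28 mm high, a bystander
- bolt_mid (a point): middle of a hexagon bolt, 47 mm long, 17 mm high, lying on the bench, a bystander
- hex_key_mid (a point): middle of a black hexagon key, 99 x 38 x 9 mm, lying on the bench, a bystander
- shear_bar (a point): hinge of the tall hand lever of the lever shear, a fixed machine on the bench to the winch's own +y side: from this point the bar (about 30 mm thick) stands straight up to 0.68 m above the bench. The shear's body (up to 0.17 m high) runs from below it towards the robot. An arm that comes from the left must draw in close to its base, less than 0.4 m out, to swing past it

How it is judged:
On the way, in this order (a step that is already met when the one before it is completed fails the run):
1. the pawl is lifted off the wheel and lies over on its rest (value of joint pawl above 2.1 rad), for 0.2 s.
2. with the pawl clear, the drum is turned back to less than a tooth from the clamp-up position (value of joint drum below 0.5 rad and value of joint pawl above 1.5 rad), for 0.2 s.
At the end, for the whole second after the job is handed in: The cable clamp faces up to within about 0.2 rad (drum joint between -0.22 and 0.2), the pawl is down between the teeth (pawl joint below 0.125 rad, not perched on a tooth tip), and drum and pawl are at rest (value of joint drum between -0.22 and 0.2 rad and value of joint pawl below 0.125 rad and velocity of joint drum between -0.05 and 0.05 rad/s and velocity of joint pawl between -0.05 and 0.05 rad/s); the robot touches nothing.
It fails at once if the flange casting, the bolt or the hexagon key is moved by more than 30 mm (distance of any of flange_mid, bolt_mid, hex_key_mid from where it was at the start of the episode above 0.03 m).
It also fails if it takes over 72 s, if anything falls off the work surface, if the arm or the gripper's body presses on something with over 40 N, if the wrist force passes 120 N, or if a joint passes its speed limit or range.

## Working session

There is one attempt and no reset: what is moved stays moved. The work goes in short steps, Python scripts to look and compute and a tool call to move; the robot and the scene stay as the last step left them, time stands still between calls to the robot, and variables do not carry over. Pictures are saved under pics/ and viewed, and the job is handed in when it is done.

Besides the shell and the picture viewer there is one more tool, called after "Call:" as a command line: name --pt "numbers of a row" for each row, then --argument value for the rest. carry_out: Moves the arm, as the interface text tells. Its arguments: {"type":"object","properties":{"delta_pos":{"type":"array","items":{"type":"array","items":{"type":"number"}}},"yaw":{"type":"array","items":{"type":"number"}},"fingers":{"type":"array","items":{"type":"number"}},"grip_force":{"type":"number"}},"required":["delta_pos","yaw","fingers"]}

```bash
mkdir -p pics
cat > h.py <<'E'
import numpy as np, cv2
from workcell import ctrl
def snap(name,fn):
    f=ctrl.grab_frame(name); cv2.imwrite('pics/'+fn+'.png',f['color'][:,:,::-1]); np.save('pics/'+fn+'.npy',f,allow_pickle=True); return f
def load(fn): return np.load('pics/'+fn+'.npy',allow_pickle=True).item()
def K(f):
    F=200/np.tan(np.radians(f['fov_y'])/2); return np.array([[F,0,f['cx']],[0,F,f['cy']],[0,0,1.]])
def ray(f,u,v):
    p=cv2.undistortPointsIter(np.array([[[u,v]]],float),K(f),np.array([f['k1'],0,0,0,0.]),None,None,(3,40,1e-10,))[0,0] if 0 else cv2.undistortPoints(np.array([[[u,v]]],float),K(f),np.array([f['k1'],0,0,0.]))[0,0]
    return np.array([p[0],p[1],1.])
def dep(f,u,v):
    d=f['range_z'][int(round(v)),int(round(u))]; R=np.array(f['R']);return R.T@(ray(f,u,v)*d-np.array(f['t']))
def cloud(f):
    vv,uu=np.mgrid[0:400,0:640]; pts=np.stack([uu,vv],-1).reshape(-1,1,2).astype(float)
    p=cv2.undistortPoints(pts,K(f),np.array([f['k1'],0,0,0.]))[:,0]
    d=f['range_z'].reshape(-1,1); c=np.c_[p,np.ones(len(p))]*d
    X=(c-np.array(f['t']))@np.array(f['R']); X[d[:,0]==0]=np.nan
    return X.reshape(400,640,3)
def proj(f,X):
    r=cv2.Rodrigues(np.array(f['R'],float))[0]
    return cv2.projectPoints(np.atleast_2d(np.array(X,float)),r,np.array(f['t'],float),K(f),np.array([f['k1'],0,0,0.]))[0][:,0]
def tri(obs):
    A=np.zeros((3,3));b=np.zeros(3)
    for f,u,v in obs:
        R=np.array(f['R']);o=-R.T@np.array(f['t']);d=R.T@ray(f,u,v);d/=np.linalg.norm(d)
        P=np.eye(3)-np.outer(d,d);A+=P;b+=P@o
    X=np.linalg.solve(A,b); return X,[proj(f,X)[0]-[u,v] for f,u,v in obs]
E
python3 - <<'E'
from h import *
s=ctrl.sense(); print(s)
for n in ['scene','side','wrist']:
    f=snap(n,n+'0'); print(n,f['fov_y'],f['cx'],f['cy'],f['k1'],-np.array(f['R']).T@f['t'],f['R'])
E
```

```text
{'clock': 0.0, 'qpos': array([-1.47019596e+00,  3.26946418e-01, -1.93594586e-01,  1.05193677e+00,
        8.57113778e-06,  1.43660112e+00]), 'dq': array([ 3.01870585e-04,  9.56443370e-04,  6.81952730e-04,  1.26538901e-03,
        4.96091970e-04, -3.63648127e-05]), 'tau': array([ 1.73500724e-03, -4.43407166e+01,  2.62434143e+01,  1.54021103e-02,
        1.89273687e-04,  8.55455141e-06]), 'tcp_pos': array([ 0.1279137 , -0.53434199,  0.23049635]), 'orientation': array([-8.40531380e-04,  9.93116440e-01,  1.17128260e-01,  1.84062589e-05]), 'wrist_force': array([-0.70384686, -0.26657629,  0.02355222]), 'ft_torque': array([ 0.00720064, -0.03977008,  0.01107515]), 'finger_gap': 1.000874097978022}
scene 52.62876852124792 320.8653689864093 200.10847835448 -0.047099128857714896 [ 0.23831241 -0.74520068  0.76431617] [[ 0.78411005 -0.62042617  0.01558204]
 [-0.46708125 -0.60646925 -0.64345175]
 [ 0.40866434  0.4972589  -0.76532806]]
side 50.79253314399402 322.39499556333027 199.21054299957711 -0.03726689683337411 [ 0.08220702 -1.26233481  0.51954924] [[ 0.87881054 -0.47709597  0.00845377]
 [-0.16311116 -0.3170056  -0.93429235]
 [ 0.44842701  0.81968706 -0.35640754]]
wrist 64.79304854704665 315.4797282585926 206.25709493722894 -0.06294775495162862 [ 0.20248449 -0.51674077  0.37293175] [[ 0.23281332 -0.97251878 -0.00227749]
 [-0.92818973 -0.22289907  0.29795944]
 [-0.2902788  -0.06725499 -0.95457581]]
```

View pics/scene0.png

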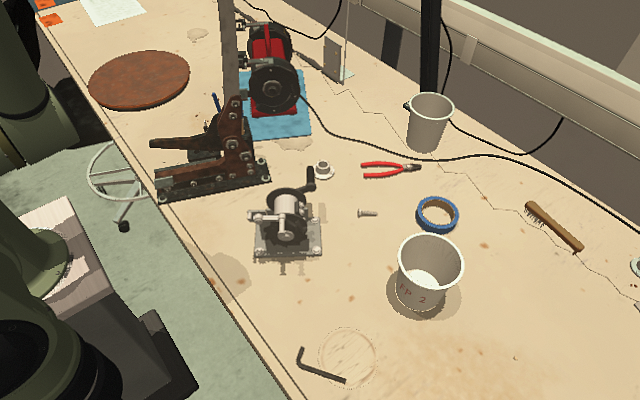

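View pics/side0.png

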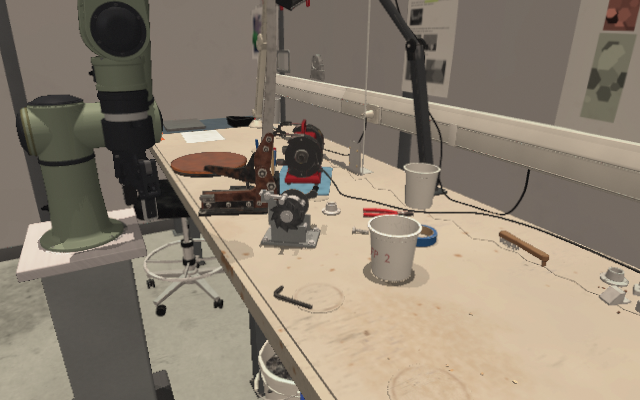

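View pics/wrist0.png

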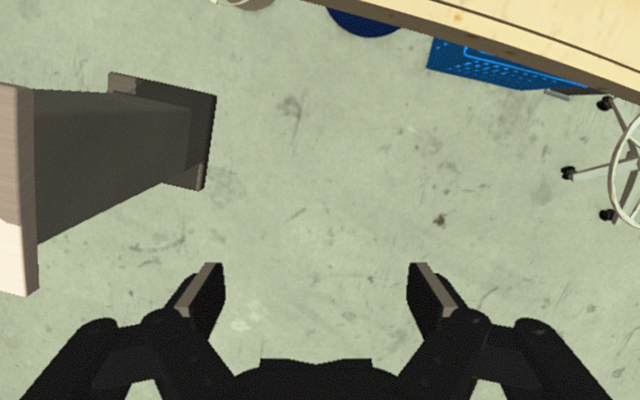

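The scene view has the winch at about (287,225), with the shear at (235,140). The flange casting (323,170), bolt (367,213) and hex key (320,365) lie around it. I'll zoom in.

Run:
```python
from h import *
a=load('scene0');b=load('side0')
cv2.imwrite('pics/sz.png',cv2.resize(a['color'][150:270,230:350,::-1],None,fx=5,fy=5,interpolation=cv2.INTER_CUBIC))
cv2.imwrite('pics/dz.png',cv2.resize(b['color'][170:260,240:345,::-1],None,fx=6,fy=6,interpolation=cv2.INTER_CUBIC))
for f,n in((a,'a'),(b,'b')):
    X=cloud(f); x=X[...,0]; print(n,np.isfinite(x).mean())
    m=(X[...,0]>.3)&(X[...,0]<.8)&(X[...,1]>-.45)&(X[...,1]<.2)&(X[...,2]>.06)&(X[...,2]<.2)
    np.set_printoptions(precision=3,suppress=True)
for u,v in((255,252),(320,255),(283,221),(311,172),(323,170),(367,213),(320,365)): print(u,v,dep(a,u,v))
```

```text
a 0.995859375
b 0.99592578125
255 252 [ 0.434 -0.284  0.011]
320 255 [ 0.544 -0.374  0.004]
283 221 [ 0.479 -0.34   0.146]
311 172 [ 0.614 -0.251  0.122]
323 170 [ 0.699 -0.19   0.026]
367 213 [ 0.703 -0.354  0.01 ]
320 365 [ 0.398 -0.56   0.   ]
```

View pics/sz.png

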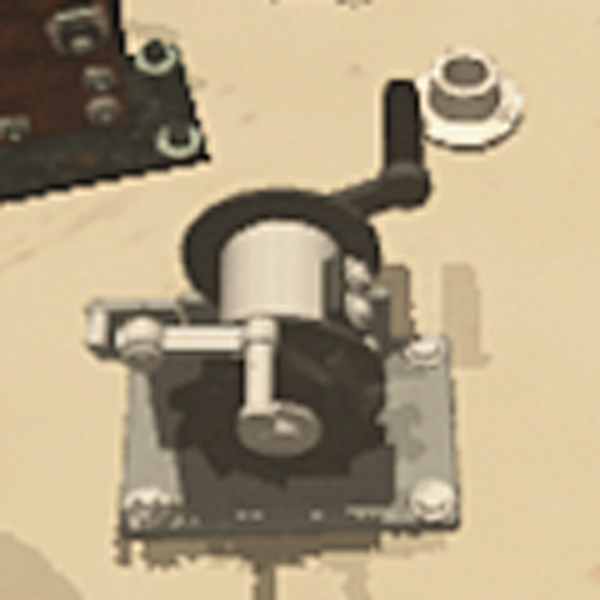

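View pics/dz.png

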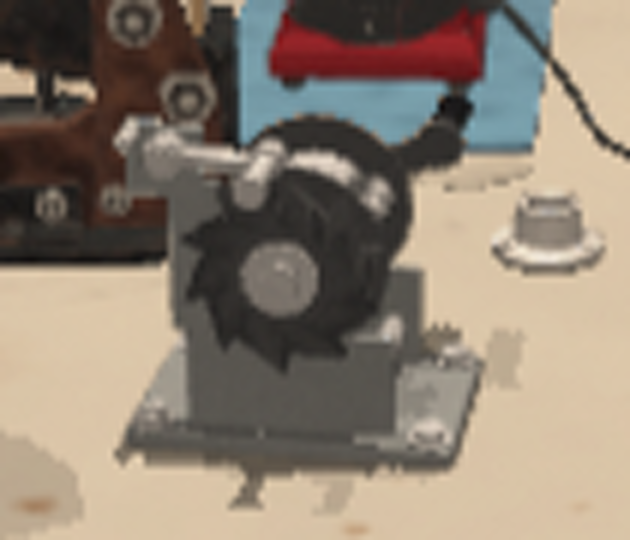

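```bash
cat > fit.py <<'E'
from h import *
np.set_printoptions(precision=4,suppress=True)
a=load('scene0');b=load('side0')
for f in (a,b):
    X=cloud(f).reshape(-1,3)
    m=(X[:,0]>.38)&(X[:,0]<.68)&(X[:,1]>-.45)&(X[:,1]<-.14)
    Y=X[m]; t=Y[(Y[:,2]>.006)&(Y[:,2]<.012)]
    # density filter: use opencv min area rect on raster
    im=np.zeros((320,320),np.uint8)
    ij=((t[:,:2]-[.38,-.45])*1000).astype(int); im[ij[:,0],ij[:,1]]=255
    im=cv2.morphologyEx(im,cv2.MORPH_CLOSE,np.ones((15,15)))
    n,l,st,c=cv2.connectedComponentsWithStats(im); 
    for k in range(1,n):
        if st[k,4]>300:
            p=np.argwhere(l==k).astype(np.float32)/1000+np.float32([.38,-.45]); r=cv2.minAreaRect(p*1000); print(len(p),r, cv2.boxPoints(r)/1000)
    print(np.median(t[:,2]))
E
python3 fit.py
```

```text
5134 ((514.1419677734375, -292.3802795410156), (104.75778198242188, 150.83135986328125), 54.162349700927734) [[ 0.4223 -0.2907]
 [ 0.5446 -0.379 ]
 [ 0.6059 -0.2941]
 [ 0.4837 -0.2058]]
0.009796568601118072
5158 ((512.5359497070312, -294.32696533203125), (102.30913543701172, 149.2478485107422), 55.08061599731445) [[ 0.4221 -0.2936]
 [ 0.5444 -0.379 ]
 [ 0.603  -0.2951]
 [ 0.4806 -0.2097]]
0.007991711284969765
```

```bash
cat > ov.py <<'E'
from h import *
np.set_printoptions(precision=4,suppress=True)
C=np.array([.5135,-.2932,0]);yw=-0.617
Rw=np.array([[np.cos(yw),-np.sin(yw),0],[np.sin(yw),np.cos(yw),0],[0,0,1]])
def W(p): return C+Rw@np.array(p,float)
def L(X): return (np.asarray(X)-C)@Rw
E
python3 - <<'E'
from ov import *
import sys
a=load('scene0');b=load('side0')
for n,f in(('a',a),('b',b)):
    Y=L(cloud(f)); 
    m=(abs(Y[...,0])<.13)&(abs(Y[...,1])<.14)&(Y[...,2]>.015)&(Y[...,2]<.2)
    P=Y[m]; 
    im=np.full((200*3,240*3,3),255,np.uint8)  # x-z side view, color by y
    for p in P[np.argsort(-P[:,1])]:
        c=cv2.applyColorMap(np.uint8([[int((p[1]+.14)/.28*255)]]),cv2.COLORMAP_JET)[0,0]
        cv2.circle(im,(int((p[0]+.12)*3000),int((.2-p[2])*3000)),3,c.tolist(),-1)
    for k in range(0,240,20): cv2.putText(im,str(k-120),(k*3,595),0,.35,(0,0,0)); cv2.line(im,(k*3,0),(k*3,600),(200,200,200))
    for k in range(0,200,20): cv2.putText(im,str(200-k),(0,k*3),0,.35,(0,0,0)); cv2.line(im,(0,k*3),(720,k*3),(200,200,200))
    cv2.imwrite('pics/xz_%s.png'%n,im)
    h=P[P[:,1]<-.062]; print(n,len(h), )
    for lo in np.arange(-.12,.14,.01):
        q=P[(P[:,1]>=lo)&(P[:,1]<lo+.01)]
        if len(q): print('%.2f'%lo,len(q),q.min(0),q.max(0))
E
```

```text
a 82
-0.09 41 [-0.0124 -0.0886  0.1363] [ 0.001  -0.0801  0.1504]
-0.08 21 [-0.0086 -0.0797  0.1449] [-0.001  -0.0709  0.1496]
-0.07 44 [-0.0087 -0.0696  0.0844] [ 0.008  -0.0601  0.1491]
-0.06 811 [-0.0698 -0.0599  0.0463] [ 0.0425 -0.05    0.1532]
-0.05 379 [-0.0702 -0.05    0.0153] [ 0.0679 -0.04    0.1539]
-0.04 549 [-0.0722 -0.04    0.0151] [ 0.0682 -0.0301  0.1547]
-0.03 19 [-0.0203 -0.0299  0.1092] [ 0.0391 -0.0271  0.1339]
-0.02 48 [-0.0158 -0.0149  0.096 ] [ 0.0355 -0.0102  0.1171]
-0.01 121 [-0.0228 -0.01    0.0302] [ 0.0406 -0.      0.1189]
-0.00 111 [-0.0256  0.0002  0.0932] [0.038  0.0099 0.1178]
0.01 100 [-0.0234  0.01    0.0982] [0.0381 0.0198 0.1183]
0.02 75 [-0.0235  0.02    0.1   ] [0.0214 0.0299 0.1175]
0.03 468 [-0.0436  0.0301  0.0163] [0.0672 0.04   0.1357]
0.04 163 [-0.0469  0.04    0.015 ] [0.0675 0.05   0.1296]
0.05 63 [0.0241 0.05   0.0992] [0.065  0.0577 0.1292]
0.06 31 [0.046  0.0604 0.1162] [0.0635 0.0698 0.1271]
0.07 24 [0.0462 0.0705 0.1178] [0.0617 0.0792 0.1263]
0.08 27 [0.0465 0.0806 0.1179] [0.062  0.0896 0.1266]
0.09 28 [0.0468 0.0903 0.1192] [0.06
[... 520 characters left out ...]
3    0.0781] [ 0.0424 -0.026   0.1292]
-0.01 14 [ 0.0218 -0.0099  0.0962] [ 0.0385 -0.0001  0.1123]
-0.00 10 [0.02   0.0007 0.1032] [0.039  0.0098 0.1116]
0.01 22 [0.0044 0.0102 0.0283] [0.0411 0.0189 0.1151]
0.02 22 [-0.0109  0.0213  0.0295] [0.0412 0.0299 0.1144]
0.03 215 [-0.0425  0.0307  0.0155] [0.0453 0.04   0.1312]
0.04 109 [-0.0337  0.0401  0.0151] [0.0648 0.05   0.1294]
0.05 47 [0.0317 0.05   0.1013] [0.0659 0.0582 0.1262]
0.06 4 [0.0528 0.0603 0.1211] [0.0611 0.0673 0.1242]
0.07 7 [0.0483 0.0713 0.1144] [0.0626 0.0785 0.1235]
0.08 7 [0.0524 0.0804 0.1163] [0.0622 0.0898 0.1227]
0.09 7 [0.0486 0.0919 0.1147] [0.0633 0.0978 0.1238]
0.10 6 [0.0473 0.1004 0.1156] [0.0625 0.1049 0.1229]
```

View pics/xz_b.png

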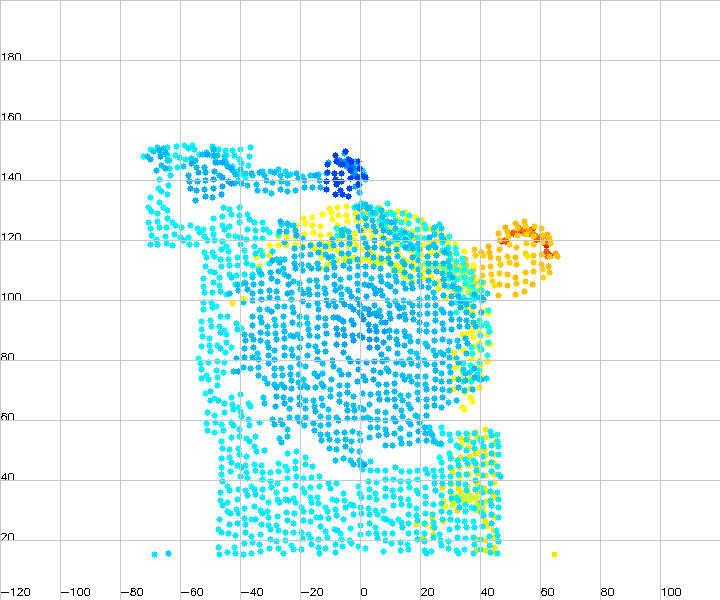

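View pics/xz_a.png

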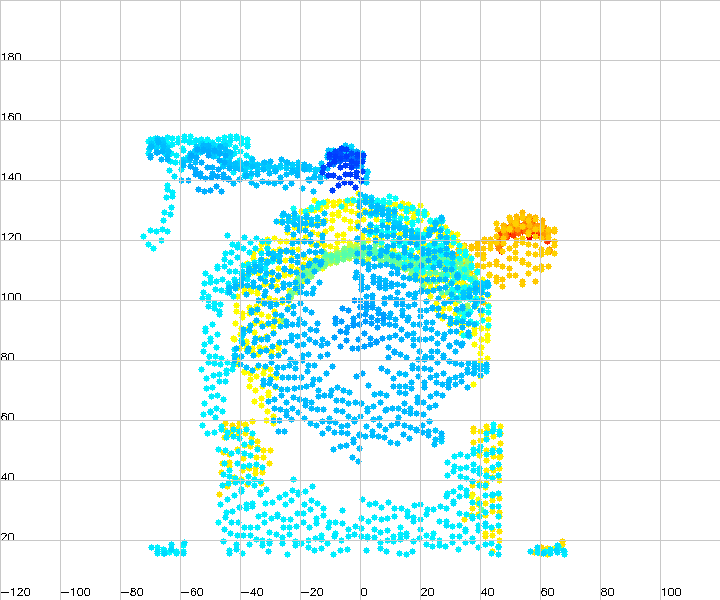

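```bash
cat >> ov.py <<'E'
from scipy.spatial.transform import Rotation as Ro
def st():
    s=ctrl.sense(); q=s['orientation']; R=Ro.from_quat([q[1],q[2],q[3],q[0]]).as_matrix()
    return s,R
def go(target_own,yawrel=0.0):
    s,R=st(); tgt=W(target_own)
    d=R.T@(tgt-s['tcp_pos'])*100
    tx=np.arctan2(R[1,0],R[0,0]); y=-((yw+np.pi/2+yawrel-tx+np.pi)%(2*np.pi)-np.pi)
    print('t',round(s['clock'],2),'own tcp mm',L(s['tcp_pos'])*1000,'delta cm',d,'yaw',round(y,4),'F',s['wrist_force'],'gap',round(s['finger_gap'],3))
E
python3 - <<'E'
from ov import *
a=load('scene0')
print(W([-5,-70,142])if 0 else W([-.005,-.070,.142]),W([.054,.083,.117]),W([0,.083,.15]))
for u,v in((233,100),(232,60),(228,20),(240,180),(323,170),(367,213),(320,365),(430,270),(320,165)): X=dep(a,u,v); print(u,v,X,L(X))
go([-.005,-.07,.25])
E
```

```text
[ 0.4689 -0.3474  0.142 ] [ 0.6056 -0.2567  0.117 ] [ 0.5615 -0.2255  0.15  ]
233 100 [ 0.5415 -0.0733  0.2425] [-0.1044  0.1956  0.2425]
232 60 [ 0.5531 -0.0758  0.3341] [-0.0935  0.2002  0.3341]
228 20 [ 0.5584 -0.075   0.4135] [-0.0896  0.204   0.4135]
240 180 [ 0.5206 -0.0757  0.0079] [-0.12    0.1815  0.0079]
323 170 [ 0.6991 -0.1901  0.0258] [0.0918 0.1915 0.0258]
367 213 [ 0.7031 -0.3537  0.0102] [0.1896 0.0604 0.0102]
320 365 [ 0.3979 -0.5602  0.    ] [ 0.0602 -0.2846  0.    ]
430 270 [ 0.7006 -0.5538  0.0173] [ 0.3034 -0.1042  0.0173]
320 165 [ 0.7101 -0.1641  0.0164] [0.0856 0.219  0.0164]
t 0.15 own tcp mm [-174.875  -419.8997  230.7079] delta cm [ 37.5175 -10.2655  -1.91  ] yaw -0.719 F [-0.2265  0.7307 -0.2139] gap 1.0
```

Call:
carry_out --pt "0 0 -0.5" --pt "0 0 -0.5" --pt "0 0 -0.5" --pt "0 0 -0.5" --pt "0 0 -0.5" --pt "0 0 0" --yaw '[-0.12,-0.12,-0.12,-0.12,-0.12,-0.12]' --fingers '[-1,-1,-1,-1,-1,-1]'

```text
clock: 0.65
tcp_pos: [0.1277, -0.5325, 0.254]
orientation: [-0.004, 0.882, 0.472, 0.001]
wrist_force: [-0.5, 0.5, 0.3]
finger_gap: 1.001
```

```bash
python3 -c "
from ov import *
go([-.005,-.07,.26])"
```

```text
t 0.65 own tcp mm [-176.2126 -418.3502  253.9732] delta cm [34.326  18.1236 -0.4875] yaw 0.029 F [-0.5474  0.4806  0.2978] gap 1.001
```

Call:
carry_out --pt "2 1 0" --pt "3.4 1.8 0" --pt "3.4 1.8 0" --pt "3.4 1.8 0" --pt "3.4 1.8 0" --pt "3.4 1.8 0" --pt "3.4 1.8 0" --pt "3.4 1.8 0" --pt "3.4 1.8 0" --pt "2.5 1.5 0" --pt "1 0.5 0" --pt "0 0 0" --yaw '[0.029,0,0,0,0,0,0,0,0,0,0,0]' --fingers '[-0.5,-0.5,-0.5,-0.5,-0.5,-0.5,-0.5,-0.5,-0.5,-0.5,-0.5,-0.5]' --grip_force 30

```text
clock: 1.65
tcp_pos: [0.4706, -0.3582, 0.2507]
orientation: [-0.005, 0.889, 0.458, 0.001]
wrist_force: [-1.2, 0.3, 0.5]
finger_gap: 0.753
```

```bash
python3 -c "
from ov import *
go([-.005,-.07,.24]); snap('wrist','w1')"
```

```text
t 1.65 own tcp mm [  2.6448 -77.8602 250.728 ] delta cm [ 0.7774 -0.7567  1.0845] yaw -0.0026 F [-1.1826  0.3201  0.4765] gap 0.753
```

View pics/w1.png

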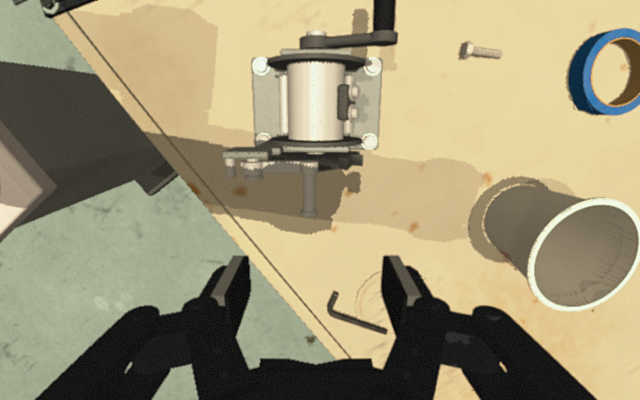

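The wrist view shows the pin standing out from the pawl, from (309,165) to its head at (309,214), with the crank handle at (384,15). I'll check the model projection against it.

```bash
python3 -c "
from ov import *
f=load('w1');a=load('scene0');b=load('side0')
P={'pinmid':[-.005,-.07,.1425],'head':[-.005,-.089,.1425],'pinroot':[-.005,-.051,.1425],'hin':[.054,.057,.117],'c1':[-.075,-.052,.01],'c2':[.075,-.052,.01],'c3':[.075,.052,.01],'c4':[-.075,.052,.01]}
im=f['color'][:,:,::-1].copy()
for k,p in P.items():
    x=proj(f,W(p))[0]; print(k,x); cv2.circle(im,tuple(int(v) for v in x.round()),2,(0,0,255),-1)
cv2.imwrite('pics/w1o.png',cv2.resize(im[0:240,200:420],None,fx=2.5,fy=2.5,interpolation=cv2.INTER_CUBIC))
X=L(cloud(f)); 
for v in (175,185,195,205,212): print(v,X[v,303:316]*1000 if v==195 else np.nanmedian(X[v,306:313],0)*1000)
X=X.reshape(-1,3); t=X[(X[:,1]<-.055)&(X[:,1]>-.1)&(X[:,2]>.12)&(X[:,2]<.17)&(abs(X[:,0])<.03)]; print(len(t),t.min(0),t.max(0),np.median(t,0)); 
t=X[(X[:,1]<-.04)&(X[:,1]>-.06)&(X[:,2]>.06)&(X[:,2]<.14)&(X[:,0]>.0)&(X[:,0]<.05)]; print(np.percentile(t[:,1],[0,2,10,50])*1000)
"
```

```text
pinmid [307.1944 196.0812]
head [307.4215 217.8649]
pinroot [306.9628 173.3686]
hin [380.5643  34.7919]
c1 [253.406  153.4445]
c2 [376.8369 153.3018]
c3 [381.1023  61.4085]
c4 [248.6677  61.9546]
175 [ -3.2208 -51.3933 147.2383]
185 [ -3.2786 -59.5928 146.9659]
195 [[  -8.4054  -68.8503  143.3536]
 [  -7.4595  -68.1629  145.9338]
 [  -6.6404  -68.1289  146.0614]
 [  -5.739   -67.5601  148.1965]
 [  -4.9798  -67.8841  146.9798]
 [  -4.1611  -67.8151  147.2387]
 [  -3.3587  -67.8685  147.0381]
 [  -2.5009  -67.4129  148.7477]
 [  -1.7354  -67.8177  147.228 ]
 [  -0.9447  -68.0362  146.4071]
 [  -0.1443  -68.1911  145.8254]
 [   0.6595  -68.3512  145.2236]
 [  -0.2817 -107.4339   -1.4897]]
205 [ -3.4051 -76.3615 146.8935]
212 [ -3.4495 -82.0756 147.8229]
481 [-0.0111 -0.0863  0.1389] [ 0.0031 -0.0551  0.1509] [-0.0035 -0.0718  0.1466]
[-58.6946 -50.9625 -49.7745 -43.6646]
```

View pics/w1o.png

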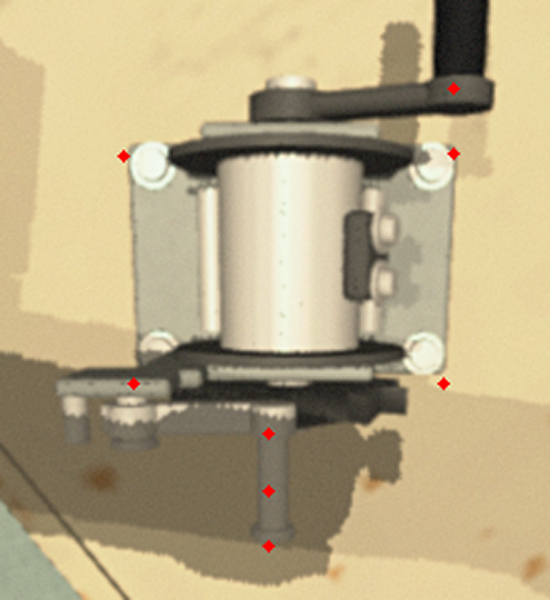

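Call:
carry_out --pt "0.9 -0.6 0" --pt "0 0 1.5" --pt "0 0 2.5" --pt "0 0 2.5" --pt "0 0 1.5" --pt "0 0 0" --yaw '[0,0,0,0,0,0]' --fingers '[0.2,0.2,0.2,0.2,0.2,0.2]'

```text
clock: 2.2
tcp_pos: [0.4614, -0.3494, 0.1699]
orientation: [-0.005, 0.892, 0.452, -0.001]
wrist_force: [-0.0, -0.0, 0.8]
finger_gap: 0.401
```

```bash
python3 -c "
from ov import *
go([-.004,-.0685,.130])"
```

```text
t 2.2 own tcp mm [ -9.9552 -75.9596 169.9359] delta cm [0.7414 0.6202 3.9907] yaw -0.015 F [-0.0214 -0.0403  0.7669] gap 0.401
```

Call:
carry_out --pt "0.7 0.6 1" --pt "0 0 1" --pt "0 0 0" --yaw '[-0.015,0,0]' --fingers '[0.2,0.2,0.2]'

```text
clock: 2.45
tcp_pos: [0.4683, -0.3484, 0.1501]
orientation: [-0.005, 0.889, 0.457, -0.001]
wrist_force: [-0.7, 1.0, -0.4]
finger_gap: 0.401
```

```bash
python3 -c "
from ov import *
go([-.004,-.0685,.130])"
```

```text
t 2.45 own tcp mm [ -4.9038 -71.1533 150.0523] delta cm [0.2593 0.1067 2.0052] yaw -0.0035 F [-0.6964  0.9569 -0.3543] gap 0.401
```

Call:
carry_out --pt "0.25 0.1 1" --pt "0 0 1" --pt "0 0 0" --yaw '[-0.003,0,0]' --fingers '[0.2,0.2,0.2]'

```text
clock: 2.7
tcp_pos: [0.4715, -0.3478, 0.1299]
orientation: [-0.003, 0.889, 0.459, -0.0]
wrist_force: [-1.0, 0.5, 0.4]
finger_gap: 0.398
```

```bash
python3 -c "
from ov import *
go([-.004,-.0685,.130]);snap('wrist','w2')"
```

```text
t 2.7 own tcp mm [ -2.6676 -68.8303 129.8591] delta cm [ 0.033  -0.1333 -0.0133] yaw -0.0006 F [-1.0329  0.4941  0.3981] gap 0.398
```

View pics/w2.png

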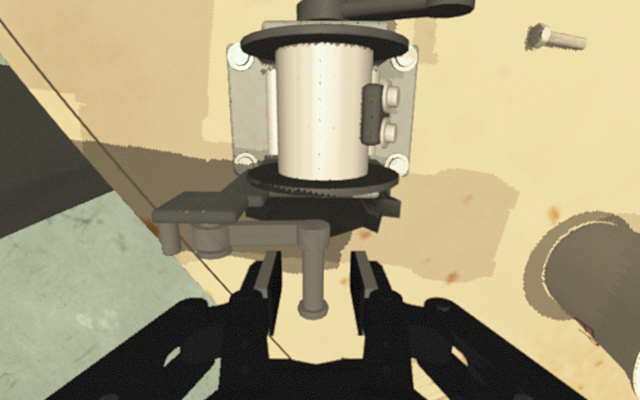

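The pin, at (313,275), is centred between the pads. Closing.

Call:
carry_out --pt "0 0 0" --pt "0 0 0" --pt "0 0 0" --pt "0 0 0" --pt "0 0 0" --pt "0 0 0" --yaw '[0,0,0,0,0,0]' --fingers '[1,1,1,1,1,1]' --grip_force 25

```text
clock: 3.25
tcp_pos: [0.4705, -0.3469, 0.131]
orientation: [-0.004, 0.889, 0.459, -0.001]
wrist_force: [-1.3, 1.0, -0.8]
finger_gap: 0.108
```

```bash
python3 -c "
from ov import *
go([-.004,-.0685,.130]);
s,R=st(); o=L(s['tcp_pos'])
# arc
print(np.c_[[(-50+45.4*np.cos(t),142+45.4*np.sin(t)) for t in np.arange(0,2.2,.15)]])"
```

```text
t 3.25 own tcp mm [ -3.9469 -68.6845 130.9992] delta cm [ 0.0182 -0.0045  0.1   ] yaw -0.0007 F [-1.3351  1.0024 -0.7893] gap 0.108
[[ -4.6    142.    ]
 [ -5.1098 148.7845]
 [ -6.6277 155.4166]
 [ -9.1197 161.7474]
 [-12.5298 167.6348]
 [-16.7813 172.9464]
 [-21.7789 177.563 ]
 [-27.4103 181.381 ]
 [-33.549  184.3146]
 [-40.0571 186.2978]
 [-46.7885 187.2863]
 [-53.5921 187.2577]
 [-60.315  186.2127]
 [-66.8062 184.1748]
 [-72.92   181.1897]]
```

Call:
carry_out --pt "0 -0.05 -0.7" --pt "0 -0.15 -0.7" --pt "0 -0.25 -0.6" --pt "0 -0.35 -0.6" --pt "0 -0.45 -0.55" --pt "0 0 0" --yaw '[0,0,0,0,0,0]' --fingers '[1,1,1,1,1,1]'

```text
clock: 3.75
tcp_pos: [0.4601, -0.3394, 0.1655]
orientation: [-0.004, 0.889, 0.459, -0.0]
wrist_force: [-1.6, 1.0, -2.8]
finger_gap: 0.099
```

```bash
cat > arc.py <<'E'
from ov import *
s,R=st(); o=L(s['tcp_pos'])*1000
p=o+[0,0,11.5]; c=np.array([-50,142]); d=p[[0,2]]-c; print('r',np.hypot(*d),'t',np.arctan2(d[1],d[0]),'pawl',np.arctan2(d[1],d[0])+.133)
go([-.004,-.0685,.130])
E
python3 arc.py
```

```text
r 48.193674140167644 t 0.8122228629249169 pawl 0.9452228629249169
t 3.75 own tcp mm [-16.8482 -68.5726 165.4798] delta cm [-0.0017  1.3106  3.5386] yaw -0.0006 F [-1.5937  1.0216 -2.8463] gap 0.099
```

Call:
carry_out --pt "0 -0.52 -0.42" --pt "0 -0.57 -0.36" --pt "0 -0.62 -0.28" --pt "0 -0.65 -0.18" --pt "0 -0.67 -0.08" --pt "0 -0.68 0" --pt "0 0 0" --yaw '[0,0,0,0,0,0,0]' --fingers '[1,1,1,1,1,1,1]'

```text
clock: 4.33
tcp_pos: [0.4302, -0.3179, 0.1829]
orientation: [0.001, 0.888, 0.459, 0.002]
wrist_force: [1.5, -2.4, -6.7]
finger_gap: 0.097
```

```bash
python3 arc.py; python3 -c "
from ov import *
snap('wrist','w3')"
```

```text
r 52.51374149073606 t 1.6396997174427466 pawl 1.7726997174427466
t 4.33 own tcp mm [-53.6155 -68.3386 182.8891] delta cm [-0.0327  4.9416  5.3075] yaw -0.0003 F [ 1.4766 -2.3673 -6.7122] gap 0.097
```

View pics/w3.png

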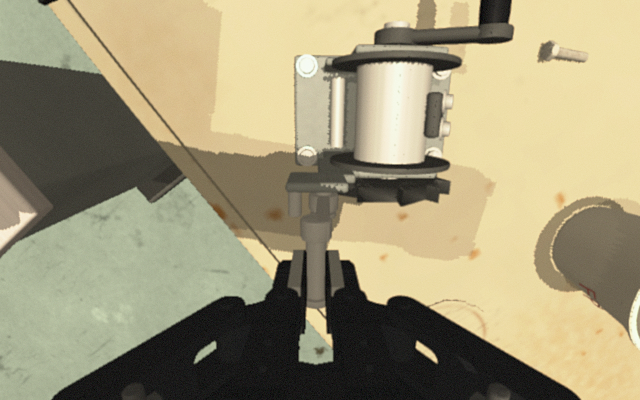

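The pawl now stands nearly upright between the fingers, at (316,235). I'll carry on over.

Call:
carry_out --pt "0 -0.65 0.3" --pt "0 -0.65 0.3" --pt "0 -0.6 0.35" --pt "0 -0.5 0.4" --pt "0 0 0" --yaw '[0,0,0,0,0]' --fingers '[1,1,1,1,1]'

```text
clock: 4.8
tcp_pos: [0.4141, -0.3064, 0.1736]
orientation: [0.007, 0.888, 0.459, 0.006]
wrist_force: [2.8, -1.7, -2.3]
finger_gap: 0.096
```

```bash
python3 arc.py; python3 -c "
from ov import *
snap('side','s3')
f=load('s3')
cv2.imwrite('pics/s3z.png',cv2.resize(f['color'][130:260,220:345,::-1],None,fx=4.5,fy=4.5,interpolation=cv2.INTER_CUBIC))"
```

```text
r 49.08670547197749 t 2.069089148019682 pawl 2.202089148019682
t 4.8 own tcp mm [-73.4598 -68.2738 173.6177] delta cm [-0.0399  6.8714  4.4782] yaw 0.0002 F [ 2.8376 -1.7359 -2.2535] gap 0.096
```

View pics/s3z.png

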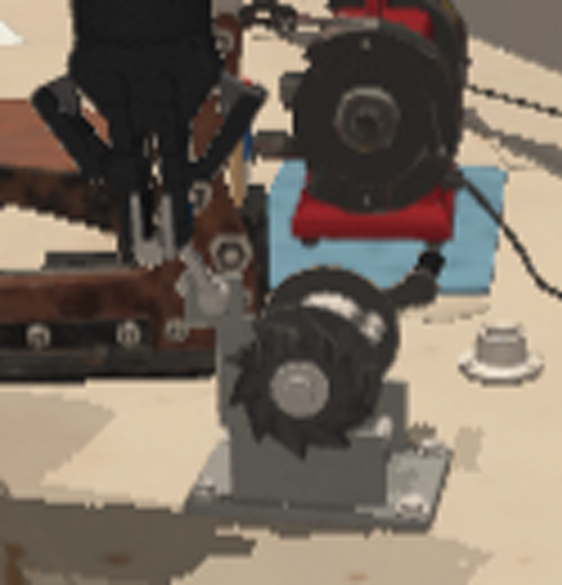

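The pawl leans well over to the robot's side, at (195,270) in the zoom. Releasing and rising.

Call:
carry_out --pt "0 0 0" --pt "0 0 0" --pt "0 0 0" --pt "0 0 0" --pt "0 0 -1" --pt "0 0 -2" --pt "0 0 -2.5" --pt "0 0 -2.5" --pt "0 0 -1" --pt "0 0 0" --yaw '[0,0,0,0,0,0,0,0,0,0]' --fingers '[0.2,0.2,0.2,0.2,0.2,0.2,0.2,0.2,0.2,0.2]'

```text
clock: 5.68
tcp_pos: [0.4081, -0.3029, 0.2658]
orientation: [-0.001, 0.888, 0.459, 0.001]
wrist_force: [0.6, -0.3, 0.2]
finger_gap: 0.398
```

```bash
python3 -c "
from ov import *
go([.055,.083,.25])
f=snap('wrist','w4');snap('side','s4')
f=load('s4')
cv2.imwrite('pics/s4z.png',cv2.resize(f['color'][130:260,220:345,::-1],None,fx=4.5,fy=4.5,interpolation=cv2.INTER_CUBIC))"
```

```text
t 5.68 own tcp mm [-80.3689 -68.8694 265.7601] delta cm [15.1813 13.5394  1.6089] yaw 0.0001 F [ 0.6165 -0.2522  0.2127] gap 0.398
```

View pics/w4.png

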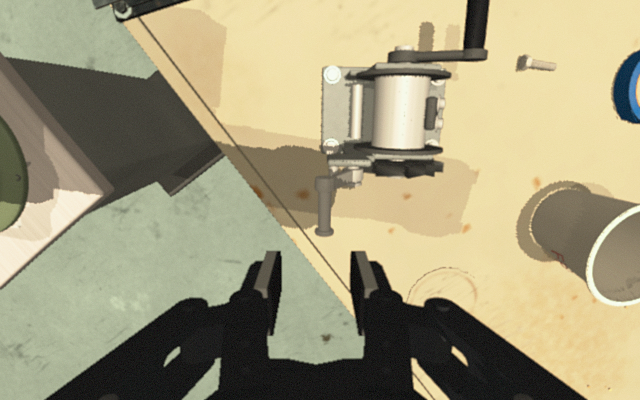

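View pics/s4z.png

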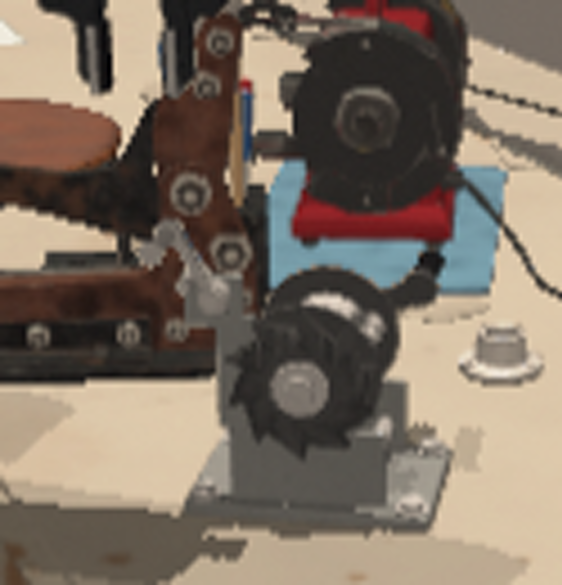

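The pawl lies on its rest: the pin is at (324,207) in the wrist view. Going over the handle.

Call:
carry_out --pt "1.5 1.4 0" --pt "2.6 2.4 0" --pt "2.6 2.4 0" --pt "2.6 2.4 0" --pt "2.6 2.4 0" --pt "2.2 1.8 0" --pt "1 0.7 0" --pt "0 0 0" --yaw '[0,0,0,0,0,0,0,0]' --fingers '[0,0,0,0,0,0,0,0]'

```text
clock: 6.45
tcp_pos: [0.6079, -0.253, 0.2511]
orientation: [-0.009, 0.89, 0.457, -0.004]
wrist_force: [-0.2, 0.3, -0.3]
finger_gap: 0.5
```

```bash
python3 -c "
from ov import *
f=load('w4');X=L(cloud(f))
for v in(190,200,210,220): print(v,np.nanmedian(X[v,321:328],0)*1000)
go([.055,.083,.25])
f=snap('wrist','w5'); X=L(cloud(f)).reshape(-1,3); t=X[(X[:,1]>.065)&(X[:,1]<.115)&(X[:,2]>.08)&(X[:,2]<.14)]; print(len(t),t.min(0)*1000,t.max(0)*1000,np.median(t,0)*1000)"
```

```text
190 [-74.1164 -48.936  186.0685]
200 [-73.9459 -57.274  183.3525]
210 [-73.921  -64.8942 183.8962]
220 [-73.849  -72.9087 183.6777]
t 6.45 own tcp mm [ 53.7607  87.3897 251.0908] delta cm [-0.4385  0.1283  0.1059] yaw -0.005 F [-0.1994  0.3037 -0.2515] gap 0.5
1052 [-5.0262 65.0028 85.3439] [ 65.245  113.8372 126.4107] [ 56.244   90.8103 123.2421]
```

View pics/w5.png

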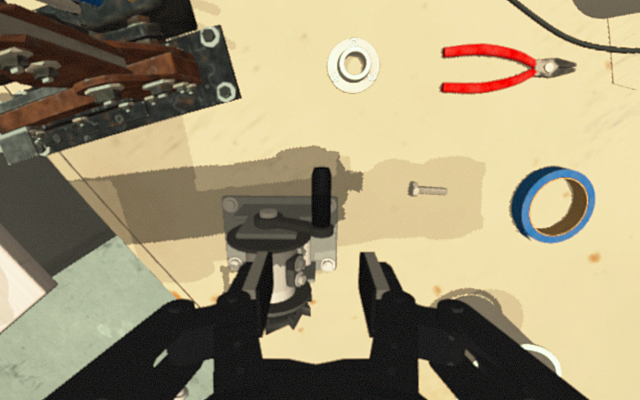

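Call:
carry_out --pt "0 0.2 1.5" --pt "0 0 3" --pt "0 0 3" --pt "0 0 3" --pt "0 0 2" --pt "0 0 0" --yaw '[-0.005,0,0,0,0,0]' --fingers '[0,0,0,0,0,0]'

```text
clock: 7.0
tcp_pos: [0.5984, -0.2544, 0.1192]
orientation: [-0.011, 0.889, 0.457, -0.007]
wrist_force: [-2.0, 0.5, -0.2]
finger_gap: 0.5
```

```bash
python3 -c "
from ov import *
go([.056,.085,.105])
f=snap('wrist','w6')"
```

```text
t 7.0 own tcp mm [ 46.8309  80.7351 119.2078] delta cm [0.4336 0.9518 1.3955] yaw -0.0042 F [-2.0273  0.4516 -0.2369] gap 0.5
```

View pics/w6.png

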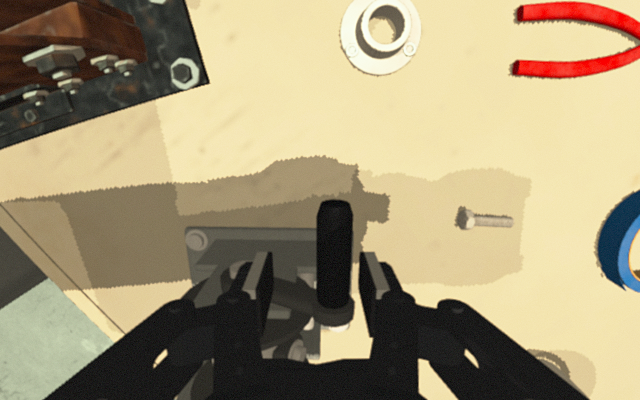

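The handle (335,255) is between the pads, towards the right one. I'll centre and go down the rest.

Call:
carry_out --pt "0.5 0.95 0" --pt "0 0 0.7" --pt "0 0 0.7" --pt "0 0 0" --yaw '[-0.004,0,0,0]' --fingers '[0,0,0,0]'

```text
clock: 7.38
tcp_pos: [0.608, -0.2584, 0.1103]
orientation: [-0.009, 0.889, 0.458, -0.006]
wrist_force: [0.1, -0.4, 0.8]
finger_gap: 0.5
```

Call:
carry_out --pt "0 0 0" --pt "0 0 0" --pt "0 0 0" --pt "0 0 0" --pt "0 0 0" --pt "0 0 0" --yaw '[0,0,0,0,0,0]' --fingers '[1,1,1,1,1,1]' --grip_force 25

```text
clock: 7.88
tcp_pos: [0.607, -0.2583, 0.1114]
orientation: [-0.009, 0.889, 0.457, -0.006]
wrist_force: [-0.4, 0.9, -2.3]
finger_gap: 0.197
```

```bash
cat > cr.py <<'E'
from ov import *
s,R=st(); o=L(s['tcp_pos'])*1000
d=o[[0,2]]+[0,12]-[1,90]; th=np.arctan2(d[0],d[1]); print('r',np.hypot(*d),'drum',th)
go([.056,.085,.105])
E
python3 cr.py
```

```text
r 64.45198433466054 drum 1.0262237718112428
t 7.88 own tcp mm [ 56.1289  82.5488 111.3895] delta cm [ 0.2467 -0.0001  0.6385] yaw -0.0037 F [-0.3572  0.8635 -2.3141] gap 0.197
```

Call:
carry_out --pt "0 0 0" --pt "0 0 0" --pt "0 0 0.4" --pt "0.2 0 0.4" --pt "0 0 0" --pt "0 0 0" --pt "0 0 0" --pt "0 0 0" --pt "0 0 0" --yaw '[0,0,0,0,0,0,0,0,0]' --fingers '[0.3,0.3,0.3,0.3,0.3,1,1,1,1]'

```text
clock: 8.63
tcp_pos: [0.6086, -0.2567, 0.1039]
orientation: [-0.008, 0.889, 0.457, -0.006]
wrist_force: [-0.8, 0.8, -0.1]
finger_gap: 0.201
```

```bash
python3 cr.py; python3 -c "
import numpy as np
for t in np.arange(1.1,-.2,-.1): print(round(t,2),(60*np.sin(t)).round(1),(60*np.cos(t)).round(1))"
```

```text
r 61.18886559904006 drum 1.1332817477101544
t 8.63 own tcp mm [ 56.4253  84.7535 103.9251] delta cm [ 0.0242 -0.0448 -0.1067] yaw -0.0034 F [-0.8458  0.837  -0.0983] gap 0.201
1.1 53.5 27.2
1.0 50.5 32.4
0.9 47.0 37.3
0.8 43.0 41.8
0.7 38.7 45.9
0.6 33.9 49.5
0.5 28.8 52.7
0.4 23.4 55.3
0.3 17.7 57.3
0.2 11.9 58.8
0.1 6.0 59.7
-0.0 -0.0 60.0
-0.1 -6.0 59.7
```

Call:
carry_out --pt "0 -0.3 -0.5" --pt "0 -0.35 -0.5" --pt "0 -0.4 -0.45" --pt "0 -0.43 -0.41" --pt "0 -0.48 -0.36" --pt "0 -0.51 -0.32" --pt "0 -0.54 -0.26" --pt "0 0 0" --yaw '[0,0,0,0,0,0,0,0]' --fingers '[1,1,1,1,1,1,1,1]'

```text
clock: 9.3
tcp_pos: [0.5894, -0.2429, 0.1358]
orientation: [-0.001, 0.889, 0.457, -0.002]
wrist_force: [1.0, 0.2, -5.6]
finger_gap: 0.194
```

```bash
python3 cr.py
```

```text
r 65.96006808365503 drum 0.5029940099134192
t 9.3 own tcp mm [ 32.7961  84.8986 135.7905] delta cm [0.0274 2.3299 3.0717] yaw -0.0045 F [ 0.9975  0.1941 -5.6206] gap 0.194
```

Call:
carry_out --pt "0 -0.55 -0.1" --pt "0 -0.57 -0.1" --pt "0 -0.6 -0.05" --pt "0 -0.6 0" --pt "0 -0.6 0" --pt "0 0 0" --yaw '[0,0,0,0,0,0]' --fingers '[1,1,1,1,1,1]'

```text
clock: 9.8
tcp_pos: [0.5746, -0.2323, 0.1457]
orientation: [0.011, 0.89, 0.456, 0.005]
wrist_force: [-0.0, 0.1, -9.1]
finger_gap: 0.199
```

```bash
python3 cr.py; python3 -c "
from ov import *
snap('wrist','w7');snap('side','s7')
f=load('s7')
cv2.imwrite('pics/s7z.png',cv2.resize(f['color'][130:260,220:345,::-1],None,fx=4.5,fy=4.5,interpolation=cv2.INTER_CUBIC))"
```

```text
r 69.04369896243291 drum 0.19897588280264925
t 9.8 own tcp mm [ 14.6476  85.0159 145.6814] delta cm [0.0269 4.0334 4.1691] yaw -0.0059 F [-0.001   0.0911 -9.0873] gap 0.199
```

View pics/w7.png

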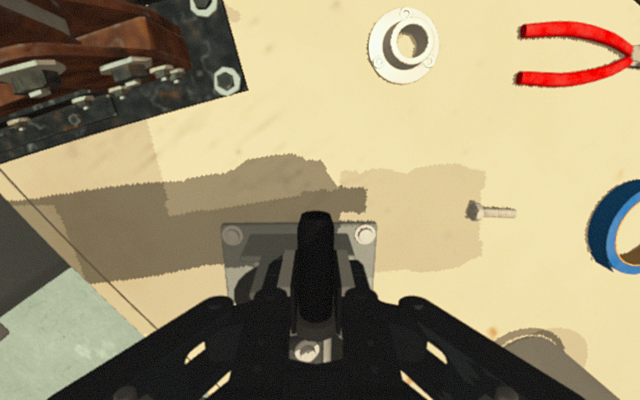

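View pics/s7z.png

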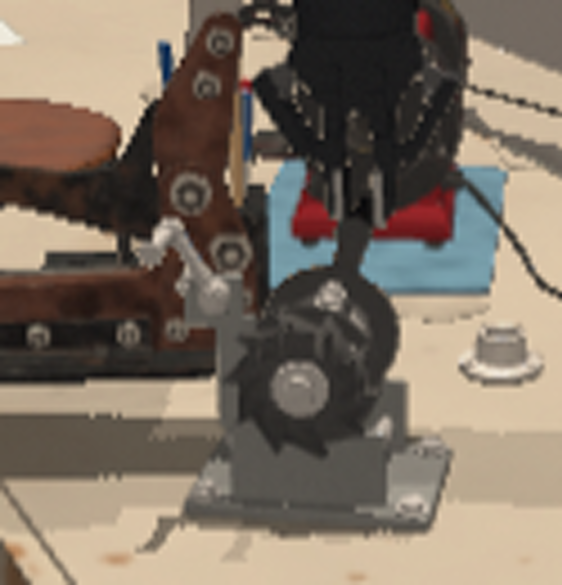

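Call:
carry_out --pt "0 -0.5 0.2" --pt "0 -0.5 0.2" --pt "0 -0.5 0.2" --pt "0 -0.3 0" --pt "0 0 0" --yaw '[0,0,0,0,0]' --fingers '[1,1,1,1,1]'

```text
clock: 10.32
tcp_pos: [0.5714, -0.23, 0.1467]
orientation: [0.024, 0.89, 0.456, 0.012]
wrist_force: [0.6, 0.1, -4.8]
finger_gap: 0.194
```

```bash
python3 cr.py
```

```text
r 69.39851233646611 drum 0.13885572247233655
t 10.32 own tcp mm [ 10.6054  85.0667 146.7306] delta cm [0.0273 4.3122 4.4074] yaw -0.0072 F [ 0.5514  0.0703 -4.7703] gap 0.194
```

Call:
carry_out --pt "0 0 0" --pt "0 0 0" --pt "0 0 0" --pt "0 0 0" --yaw '[0,0,0,0]' --fingers '[0.4,0.4,0.4,0.4]'

```text
clock: 10.65
tcp_pos: [0.5695, -0.2286, 0.147]
orientation: [0.021, 0.89, 0.456, 0.011]
wrist_force: [-0.6, 0.6, 0.5]
finger_gap: 0.295
```

```bash
python3 cr.py; python3 -c "
from ov import *
s,R=st(); print(s['orientation'],R[:,2]); snap('wrist','w8')
f=load('w8');X=L(cloud(f));
im=f['color']
t=X.reshape(-1,3); t=t[(t[:,1]>.075)&(t[:,1]<.113)&(t[:,2]>.125)&(t[:,2]<.165)&(abs(t[:,0])<.035)]; print(len(t)); 
for lo in np.arange(.075,.115,.005):
    q=t[(t[:,1]>lo)&(t[:,1]<lo+.005)]
    if len(q): print(lo,len(q),q.min(0),q.max(0),np.median(q,0))
"
```

```text
r 69.3507246609449 drum 0.1052346715557766
t 10.65 own tcp mm [  8.2846  85.0648 146.9671] delta cm [0.0287 4.5655 4.4198] yaw -0.007 F [-0.6324  0.5773  0.5179] gap 0.295
[0.0214 0.8898 0.4558 0.0107] [ 0.0385 -0.0282 -0.9989]
3626
0.075 369 [-0.0051  0.075   0.1482] [0.0213 0.0799 0.1633] [0.0101 0.0776 0.1567]
0.08 381 [-0.0053  0.08    0.1465] [0.0214 0.085  0.165 ] [0.0097 0.0824 0.1566]
0.085 410 [-0.0052  0.085   0.1464] [0.0214 0.09   0.165 ] [0.0101 0.0875 0.1568]
0.09000000000000001 676 [-0.0189  0.09    0.1498] [0.0344 0.095  0.165 ] [0.0093 0.0925 0.1573]
0.09500000000000001 788 [-0.0115  0.095   0.1486] [0.0277 0.1    0.1649] [0.0093 0.0965 0.1572]
0.10000000000000002 364 [0.002  0.1    0.1504] [0.019 0.105 0.159] [0.0102 0.1025 0.1567]
0.10500000000000002 400 [0.0021 0.105  0.1479] [0.0193 0.11   0.1593] [0.0103 0.1076 0.1566]
0.11000000000000003 238 [0.0027 0.11   0.149 ] [0.0187 0.113  0.1591] [0.0102 0.1114 0.1554]
```

View pics/w8.png

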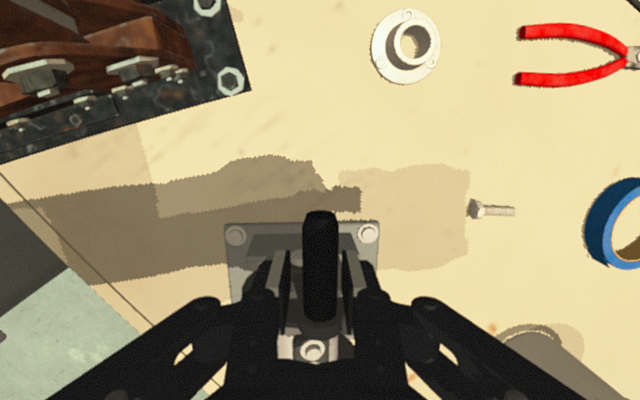

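Call:
carry_out --pt "0 0.2 0" --pt "0 0 0.5" --pt "0 0 0.5" --pt "0 -0.4 0" --pt "0 -0.4 0" --pt "0 -0.4 0" --pt "0 0 0" --yaw '[0,0,0,0,0,0,0]' --fingers '[0.4,0.4,0.4,0.4,0.4,0.4,0.4]'

```text
clock: 11.28
tcp_pos: [0.5642, -0.2247, 0.1372]
orientation: [0.025, 0.89, 0.456, 0.013]
wrist_force: [0.3, -0.0, -0.1]
finger_gap: 0.299
```

```bash
cat > hm.py <<'E'
from ov import *
import sys
s,R=st(); print(s['orientation'],R[:,2]); f=snap('wrist',sys.argv[1])
X=L(cloud(f))
t=X.reshape(-1,3); t=t[(t[:,1]>.1025)&(t[:,1]<.111)&(t[:,2]>.13)&(t[:,2]<.17)&(abs(t[:,0])<.04)]; print(len(t),t.min(0)*1000,t.max(0)*1000,np.median(t,0)*1000)
E
python3 cr.py; python3 hm.py w9
```

```text
r 59.2160764679013 drum 0.01283186387285572
t 11.28 own tcp mm [  1.7598  85.1889 137.2112] delta cm [0.0216 5.2377 3.516 ] yaw -0.0074 F [ 0.2565 -0.0032 -0.1319] gap 0.299
[0.0246 0.8898 0.4556 0.0125] [ 0.0447 -0.0325 -0.9985]
772 [ -3.7316 102.5046 148.8405] [ 13.8929 110.9973 160.4345] [  4.5037 106.9287 157.0687]
```

Call:
carry_out --pt "0 -0.4 0" --pt "0 -0.4 0" --pt "0 -0.2 0" --pt "0 0 0" --yaw '[0,0,0,0]' --fingers '[0.4,0.4,0.4,0.4]'

```text
clock: 11.67
tcp_pos: [0.557, -0.2196, 0.1382]
orientation: [0.027, 0.89, 0.455, 0.014]
wrist_force: [3.1, -1.8, -0.2]
finger_gap: 0.302
```

```bash
python3 cr.py; python3 hm.py w10
```

```text
r 60.71615456479913 drum -0.13408359395096034
t 11.67 own tcp mm [ -7.1167  85.2498 138.1712] delta cm [0.023  6.1016 3.6892] yaw -0.0076 F [ 3.1335 -1.8299 -0.2304] gap 0.302
[0.0267 0.8898 0.4554 0.0137] [ 0.0486 -0.035  -0.9982]
758 [-12.2645 102.5081 148.614 ] [  5.3948 110.9673 159.4608] [ -4.3471 107.0228 156.8255]
```

Call:
carry_out --pt "0 0.4 0" --pt "0 0 0" --pt "0 0.05 -1" --pt "0 0 -1.5" --pt "0 0 -2.5" --pt "0 0 -3" --pt "0 0 -3" --pt "0 0 -1" --pt "0 0 0" --yaw '[0,0,0,0,0,0,0,0,0]' --fingers '[0.4,0.4,0.2,0.2,0.2,0.2,0.2,0.2,0.2]'

```text
clock: 12.47
tcp_pos: [0.5479, -0.2133, 0.2599]
orientation: [0.016, 0.89, 0.456, 0.008]
wrist_force: [-0.2, 0.5, 0.2]
finger_gap: 0.394
```

```bash
python3 hm.py w11;python3 -c "
from ov import *
go([-.0755,-.0685,.25])
snap('side','s11')
f=load('s11')
cv2.imwrite('pics/s11z.png',cv2.resize(f['color'][130:260,220:345,::-1],None,fx=4.5,fy=4.5,interpolation=cv2.INTER_CUBIC))"
```

```text
[0.0162 0.8898 0.4559 0.0077] [ 0.0285 -0.0219 -0.9994]
230 [-12.0833 102.5081 147.2475] [  5.3091 110.9963 160.0572] [ -4.2786 106.8856 156.7855]
t 12.52 own tcp mm [-18.1477  85.0828 259.2504] delta cm [-15.396   -5.6605   0.7392] yaw -0.0068 F [ 1.3623 -0.1452  0.1449] gap 0.397
```

View pics/s11z.png

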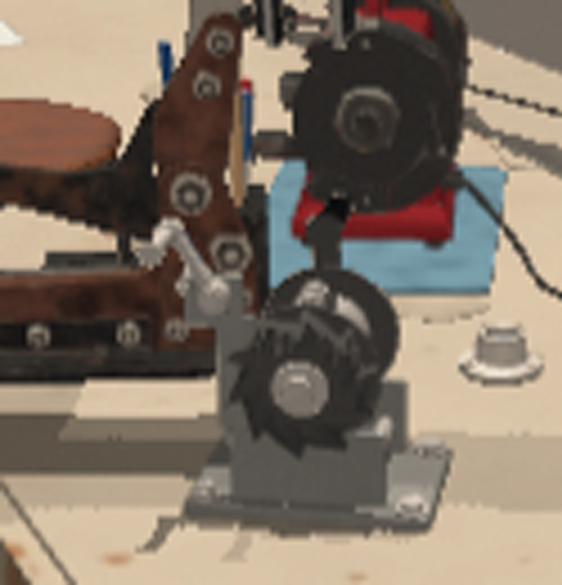

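View pics/w11.png

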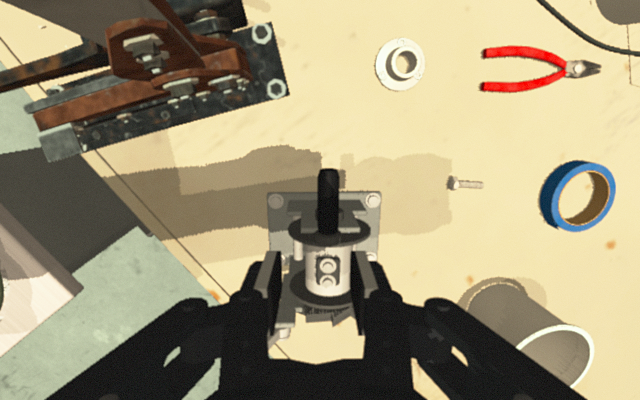

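The clamp and crank point up: clamp at (327,272), handle at (328,190) in the wrist view. Now the pawl pin.

Call:
carry_out --pt "-1.5 -0.6 0" --pt "-2.6 -0.9 0" --pt "-2.6 -0.9 0" --pt "-2.6 -0.9 0" --pt "-2.6 -0.9 0" --pt "-2.2 -0.7 0" --pt "-1 -0.3 0" --pt "0 0 0" --yaw '[-0.007,0,0,0,0,0,0,0]' --fingers '[0.2,0.2,0.2,0.2,0.2,0.2,0.2,0.2]'

```text
clock: 13.23
tcp_pos: [0.4075, -0.3032, 0.2428]
orientation: [0.004, 0.887, 0.461, 0.003]
wrist_force: [-0.1, 1.1, -0.1]
finger_gap: 0.397
```

```bash
cat > pm.py <<'E'
from ov import *
import sys
s,R=st(); print(R[:,2]); f=snap('wrist',sys.argv[1])
X=L(cloud(f)).reshape(-1,3)
t=X[(X[:,1]<-.053)&(X[:,1]>-.077)&(X[:,2]>.165)&(X[:,2]<.2)&(abs(X[:,0]+.075)<.02)]; print('pin',len(t),t.min(0)*1000,t.max(0)*1000,np.median(t,0)*1000)
t=X[(X[:,1]<-.053)&(X[:,1]>-.1)&(X[:,2]>.165)&(X[:,2]<.2)&(abs(X[:,0]+.075)<.012)]; print('pinend',t.min(0)*1000)
t=X[(X[:,1]>.065)&(X[:,1]<.105)&(X[:,2]>.15)&(X[:,2]<.17)&(abs(X[:,0])<.04)]
if len(t): print('handle',t.min(0)*1000,t.max(0)*1000)
go([-.0745,-.0685,.167])
E
python3 pm.py w12
```

```text
[ 0.0094 -0.0051 -0.9999]
pin 465 [-78.7396 -76.9809 179.8237] [-68.6702 -53.0128 185.8232] [-73.97  -64.607 183.568]
pinend [-80.8052 -85.6792 175.153 ]
handle [-13.3571  65.0086 150.0484] [  4.0388  78.5365 160.4388]
t 13.28 own tcp mm [-80.5261 -68.6591 242.7175] delta cm [-0.0006  0.5233  7.5777] yaw 0.0057 F [1.0856 0.4302 0.7529] gap 0.402
```

View pics/w12.png

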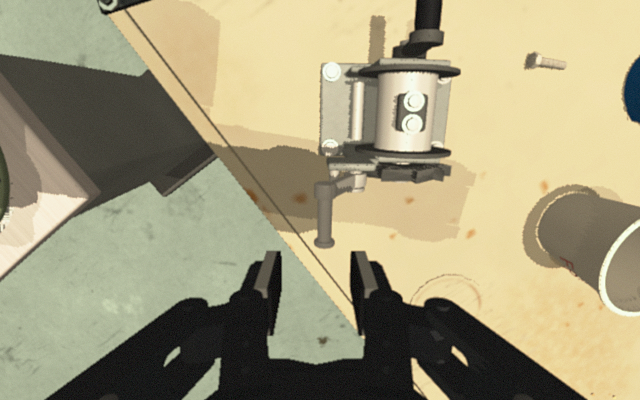

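```bash
python3 -c "
from ov import *
for n in('w12','s11','w11'):
    X=L(cloud(load(n))).reshape(-1,3)
    t=X[(X[:,2]>.007)&(X[:,2]<.0125)&(abs(X[:,0])<.09)&(abs(X[:,1])<.045)]; print(n,'base x',np.percentile(t[:,0],[1,99])*1000)
    t=X[(abs(X[:,1]-.0)<.025)&(X[:,2]>.09)&(X[:,2]<.114)&(abs(X[:,0])<.05)]; print(' drum x',np.percentile(t[:,0],[1,99])*1000)
    t=X[(X[:,1]>.065)&(X[:,1]<.105)&(X[:,2]>.15)&(X[:,2]<.17)&(abs(X[:,0])<.04)];
    if len(t): print(' handle x',np.percentile(t[:,0],[2,98])*1000, np.median(t[t[:,2]>.157][:,0])*1000,t[:,2].max())
    t=X[(abs(X[:,1])<.02)&(X[:,2]>.121)&(X[:,2]<.135)&(abs(X[:,0])<.03)]
    if len(t): print(' clamp',np.median(t,0)*1000,t.min(0),t.max(0))
"
```

```text
w12 base x [-72.839   74.6448]
 drum x [-24.4851  24.2669]
 handle x [-12.6895   2.9422] -4.466587770703139 0.16043884996402102
 clamp [ -3.5016   4.7986 125.5516] [-0.0139 -0.0111  0.121 ] [0.0106 0.02   0.1325]
s11 base x [-72.5694  73.7222]
 drum x [ 7.391 25.18 ]
 handle x [-10.3694   3.3275] -5.486824922058575 0.1573310975845535
 clamp [ -1.5163   1.3011 125.1821] [-0.0119 -0.0118  0.1217] [0.0082 0.0149 0.1292]
w11 base x [-72.7559  75.7536]
 drum x [-24.2515  23.4651]
 handle x [-12.125   4.53 ] -3.8535526521918126 0.16039095841749243
 clamp [ -1.8478   5.4512 125.703 ] [-0.0132 -0.0114  0.1211] [0.01   0.02   0.1325]
```

Call:
carry_out --pt "0 0.5 0" --pt "0 0.2 1.5" --pt "0 0.1 2" --pt "0 0.1 2" --pt "0 0 1" --pt "0 0 0" --yaw '[0.006,0,0,0,0,0]' --fingers '[0.2,0.2,0.2,0.2,0.2,0.2]'

```text
clock: 13.78
tcp_pos: [0.4243, -0.3056, 0.1747]
orientation: [0.005, 0.887, 0.462, 0.005]
wrist_force: [-0.6, -0.5, 0.5]
finger_gap: 0.397
```

```bash
python3 pm.py w13
```

```text
[ 0.014  -0.0038 -0.9999]
pin 1299 [-94.9473 -76.9941 174.8454] [-69.0398 -53.0345 199.9947] [-75.9359 -62.2101 183.9091]
pinend [-83.0319 -85.6488 174.8454]
handle [-12.3468  65.0293 150.2547] [  3.1336  66.3679 156.5693]
t 13.83 own tcp mm [-65.3956 -61.6544 175.413 ] delta cm [-0.6834 -0.9262  0.8249] yaw 0.0059 F [-0.5573  0.351   0.3245] gap 0.399
```

View pics/w13.png

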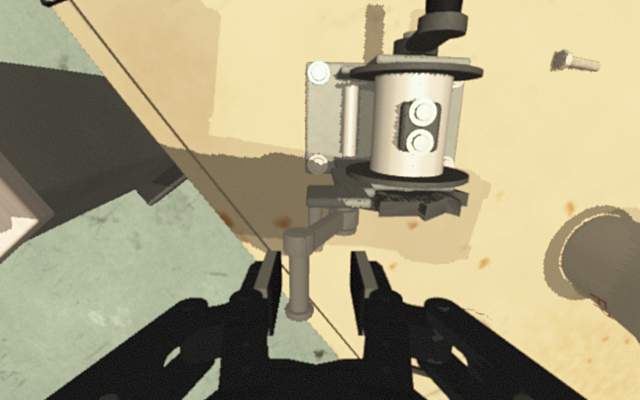

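The pin (298,275) is nearer the left pad. I'll shift by (-0.7, -0.9) cm, then lower.

Call:
carry_out --pt "-0.35 -0.45 0" --pt "-0.35 -0.45 0" --pt "-0.05 -0.1 0.4" --pt "0 0 0.4" --pt "0 0 0" --yaw '[0.006,0,0,0,0]' --fingers '[0.2,0.2,0.2,0.2,0.2]'

```text
clock: 14.25
tcp_pos: [0.4141, -0.3061, 0.1694]
orientation: [0.007, 0.888, 0.46, 0.006]
wrist_force: [-0.1, -0.7, 0.0]
finger_gap: 0.404
```

```bash
python3 pm.py w14
```

```text
[ 0.0179 -0.0068 -0.9998]
pin 2034 [-94.996  -76.9437 169.4368] [-55.0153 -53.0065 199.9988] [-74.7712 -63.0287 183.9147]
pinend [-81.0971 -85.8167 174.4261]
t 14.3 own tcp mm [-73.4296 -68.1336 169.6711] delta cm [-0.0377 -0.1121  0.2649] yaw 0.0023 F [ 0.7943  0.6882 -0.5171] gap 0.402
```

Call:
carry_out --pt "0 0 0.4" --pt "0 0 0" --pt "0 0 0" --pt "0 0 0" --pt "0 0 0" --pt "0 0 0" --yaw '[0,0,0,0,0,0]' --fingers '[0.2,1,1,1,1,1]' --grip_force 20

```text
clock: 14.8
tcp_pos: [0.4145, -0.3068, 0.166]
orientation: [0.008, 0.888, 0.46, 0.007]
wrist_force: [-0.3, 0.2, 0.1]
finger_gap: 0.106
```

```bash
python3 arc.py
```

```text
r 42.2458718029751 t 2.1423807976487126 pawl 2.2753807976487126
t 14.8 own tcp mm [-72.8536 -68.3958 166.0307] delta cm [-0.0372  6.8114  3.7409] yaw 0.0014 F [-0.3431  0.1985  0.1028] gap 0.106
```

Call:
carry_out --pt "0 0.58 -0.33" --pt "0 0.62 -0.26" --pt "0 0.65 -0.18" --pt "0 0.67 -0.08" --pt "0 0.68 0.02" --pt "0 0.66 0.12" --pt "0 0 0" --yaw '[0,0,0,0,0,0,0]' --fingers '[1,1,1,1,1,1,1]'

```text
clock: 15.38
tcp_pos: [0.446, -0.3294, 0.174]
orientation: [0.005, 0.888, 0.459, 0.004]
wrist_force: [-1.2, 1.0, -0.1]
finger_gap: 0.102
```

```bash
python3 arc.py
```

```text
r 46.33713863613783 t 1.2216706565992088 pawl 1.3546706565992088
t 15.38 own tcp mm [-34.1492 -68.6013 174.0417] delta cm [-0.0085  2.9604  4.441 ] yaw 0.0009 F [-1.2231  0.976  -0.0764] gap 0.102
```

Call:
carry_out --pt "0 0.62 0.28" --pt "0 0.57 0.36" --pt "0 0.5 0.46" --pt "0 0.42 0.53" --pt "0 0.33 0.59" --pt "0 0.24 0.63" --pt "0 0.14 0.66" --pt "0 0 0" --yaw '[0,0,0,0,0,0,0,0]' --fingers '[1,1,1,1,1,1,1,1]'

```text
clock: 16.05
tcp_pos: [0.4705, -0.3469, 0.1337]
orientation: [0.003, 0.888, 0.459, 0.003]
wrist_force: [-0.4, -0.1, 2.1]
finger_gap: 0.097
```

```bash
python3 arc.py
```

```text
r 46.144383838354614 t 0.0683367613343813 pawl 0.2013367613343813
t 16.05 own tcp mm [ -3.9633 -68.6904 133.6509] delta cm [ 0.018  -0.0065  0.3651] yaw 0.0008 F [-0.3863 -0.1412  2.1221] gap 0.097
```

Call:
carry_out --pt "0 0 0.3" --pt "0 0 0.3" --pt "0 0 0" --pt "0 0 0" --pt "0 0 0" --pt "0 0 0" --yaw '[0,0,0,0,0,0]' --fingers '[1,1,1,0.2,0.2,0.2]'

```text
clock: 16.55
tcp_pos: [0.4729, -0.3482, 0.1292]
orientation: [0.006, 0.888, 0.46, 0.005]
wrist_force: [-0.2, -0.1, 0.6]
finger_gap: 0.397
```

```bash
python3 arc.py; python3 -c "
from ov import *
f=snap('wrist','w15'); X=L(cloud(f)).reshape(-1,3); t=X[(X[:,1]<-.055)&(X[:,1]>-.08)&(X[:,2]>.12)&(X[:,2]<.17)&(abs(X[:,0]+.004)<.008)]; print(len(t),t.max(0)*1000,np.median(t,0)*1000)"
```

```text
r 48.7462719067983 t -0.026933141163465308 pawl 0.1060668588365347
t 16.55 own tcp mm [ -1.2714 -68.3078 129.1873] delta cm [-0.0185 -0.2717 -0.0853] yaw 0.0013 F [-0.1966 -0.0794  0.5677] gap 0.397
948 [  0.6589 -55.0053 140.2786] [ -4.2727 -66.8809 138.089 ]
```

View pics/w15.png

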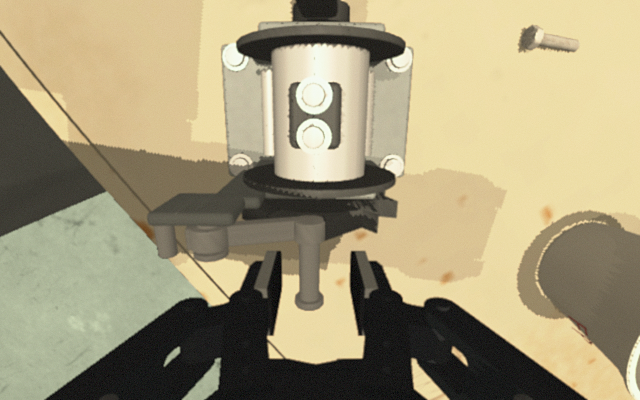

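The pawl has dropped in: the pin top is 8-9 mm lower than at the start. Backing straight up and away.

Call:
carry_out --pt "0 -0.2 0" --pt "0 0 -1" --pt "0 0 -2" --pt "0 0 -3" --pt "0 0 -3" --pt "0 0 -3" --pt "-2 0 -2" --pt "-3 0 0" --pt "-3 0 0" --pt "-3 0 0" --pt "-2 0 0" --pt "0 0 0" --yaw '[0,0,0,0,0,0,0,0,0,0,0,0]' --fingers '[0.2,0.2,0.2,0.2,0.2,0.2,0.2,0.2,0.2,0.2,0.2,0.2]'

```text
clock: 17.6
tcp_pos: [0.3939, -0.456, 0.284]
orientation: [0.011, 0.886, 0.463, 0.007]
wrist_force: [0.4, 0.4, -0.1]
finger_gap: 0.394
```

Call:
carry_out --pt "0 0 0" --pt "0 0 0" --pt "0 0 0" --yaw '[0,0,0]' --fingers '[0.2,0.2,0.2]'

```text
clock: 17.85
tcp_pos: [0.3938, -0.456, 0.2854]
orientation: [0.011, 0.887, 0.462, 0.007]
wrist_force: [-0.1, 1.1, -1.2]
finger_gap: 0.395
```

```bash
python3 -c "
from ov import *
s,R=st(); print(s['clock'],s['tcp_pos'],s['wrist_force'],abs(s['dq']).max())
for nm in('scene','side'):
    f=snap(nm,'e'+nm); X=L(cloud(f)).reshape(-1,3)
    t=X[(X[:,1]>.065)&(X[:,1]<.105)&(X[:,2]>.15)&(X[:,2]<.17)&(abs(X[:,0])<.04)]; print(' handle x',np.percentile(t[:,0],[2,98])*1000)
    o=L(cloud(load(nm+'0'))).reshape(-1,3)
    for Z,l in((o,'before'),(X,'after')):
        t=Z[(Z[:,1]<-.078)&(Z[:,1]>-.092)&(Z[:,2]>.12)&(Z[:,2]<.17)&(abs(Z[:,0]+.004)<.012)]; print(l,'head',t.min(0)*1000,t.max(0)*1000)
f=load('escene');g=load('eside')
a=cv2.resize(f['color'][150:270,230:350,::-1],(390,390),interpolation=cv2.INTER_CUBIC)
b=cv2.resize(g['color'][150:270,230:350,::-1],(390,390),interpolation=cv2.INTER_CUBIC)
cv2.imwrite('pics/e.png',np.hstack([a,b]))
d0=load('scene0')['color'].astype(int)
for n,(u,v,w) in dict(flange=(323,170,14),bolt=(367,213,14),key=(320,365,28)).items(): print(n,abs(f['color'].astype(int)-d0)[v-w:v+w,u-w:u+w].mean())
"
```

```text
17.85 [ 0.3938 -0.456   0.2854] [-0.1281  1.1485 -1.2212] 0.009487249373958638Traceback (most recent call last):
  File "<string>", line 6, in <module>
    t=X[(X[:,1]>.065)&(X[:,1]<.105)&(X[:,2]>.15)&(X[:,2]<.17)&(abs(X[:,0])<.04)]; print(' handle x',np.percentile(t[:,0],[2,98])*1000)
                                                                                                    ~~~~~~~~~~~~~^^^^^^^^^^^^^^^
    return _quantile_unchecked(
        a, q, axis, out, overwrite_input, method, keepdims, weights)
    return _ureduce(a,
                    func=_quantile_ureduce_func,
    ...<5 lines>...
                    overwrite_input=overwrite_input,
                    method=method)
    r = func(a, **kwargs)
    result = _quantile(arr,
                       quantiles=q,
    ...<2 lines>...
                       out=out,
                       weights=wgt)
    slices_having_nans = np.isnan(arr[-1, ...])
                                  ~~~^^^^^^^^^
IndexError: index -1 is out of bounds for axis 0 with size 0
```

Handle hidden in the scene view (the arm is in the way); using the side and wrist views.

```bash
python3 -c "
from ov import *
for nm in('side','wrist'):
    f=snap(nm,'e'+nm); X=L(cloud(f)).reshape(-1,3)
    t=X[(X[:,1]>.065)&(X[:,1]<.105)&(X[:,2]>.145)&(X[:,2]<.17)&(abs(X[:,0])<.04)]; print(nm,len(t),' handle x',t.min(0)*1000 if len(t) else 0,t.max(0)*1000 if len(t) else 0)
    o=L(cloud(load('side0' if nm=='side' else 'w1'))).reshape(-1,3)
    for Z,l in((o,'before'),(X,'after')):
        t=Z[(Z[:,1]<-.07)&(Z[:,1]>-.092)&(Z[:,2]>.12)&(Z[:,2]<.17)&(abs(Z[:,0]+.004)<.012)]; print(l,'head',len(t),t.min(0)*1000 if len(t) else 0,t.max(0)*1000 if len(t) else 0)
f=load('ewrist');g=load('eside')
a=cv2.resize(f['color'][:,:,::-1],(480,300))
b=cv2.resize(g['color'][170:260,240:345,::-1],(315,300),interpolation=cv2.INTER_CUBIC)
cv2.imwrite('pics/e.png',np.hstack([a,b]))
d0=load('side0')['color'].astype(int)
for n,(u,v,w) in dict(flange=(331,208,10),bolt=(360,232,8),key=(292,298,20)).items(): print(n,abs(g['color'].astype(int)-d0)[v-w:v+w,u-w:u+w].mean())
"
```

```text
side 28  handle x [-11.9468  65.7919 145.4336] [  2.9153 104.8984 156.8891]
before head 31 [-11.1874 -89.2812 134.3798] [  1.826  -70.8624 149.4435]
after head 31 [-11.635  -88.1926 126.5356] [ -0.6533 -70.3063 140.1815]
wrist 0  handle x 0 0
before head 268 [-11.1459 -86.2783 138.9091] [  3.0895 -70.0647 150.9253]
after head 291 [-11.773  -86.3213 129.3565] [  2.0013 -70.0255 143.1702]
flange 2.245833333333333
bolt 2.2604166666666665
key 15.346458333333333
```

View pics/e.png

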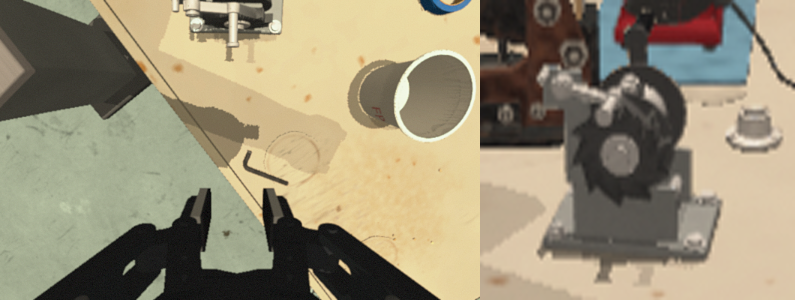

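The views agree. The crank stands upright at (640,35), the pawl nose is in the teeth, and the arm is clear and at rest. The key's image difference is the arm's shadow, because the key itself lies where it was. Handing in.

```bash
python3 -c "
from h import *
print(ctrl.sign_off())"
```

```text
the job is handed in; nothing more can be done
None
```

The winch is ready for its new cable, and I handed the job in about 18 s into the 72 s allowed; no verdict is reported.

**What I did:**
- **Pawl off:** I gripped the pawl pin, carried it over in an arc and let it fall onto its rest.
- **Drum turned back:** I turned the crank back by its handle. Partway the handle's friction tilted the tool, so I let go and pushed the last bit with one open finger.
- **Pawl on:** I laid the pawl back into the teeth and drew the arm clear.

**Last checks:**
- **Drum:** the handle's position puts the drum at about -0.08 rad, within the allowed -0.22 to 0.2. The views differed by about 2 mm at the handle, roughly 0.03 rad.
- **Pawl:** the pin sits about 8–9 mm lower than at the start. I read that as a pawl angle of about -0.04 rad, so the nose is in the bottom of a tooth space.
- **Loose parts:** the flange casting and bolt look unchanged. The image comparison did flag the hexagon key, which I put down to the arm's shadow; I judged its place by eye, not by measurement. The arm never came near it.
- **Failed check:** my first final check stopped with an error because the handle could not be measured in the scene view, so I used the side and wrist views for the final check. The wrist view did not show the handle either, so the final drum reading rests on the side view and earlier wrist views.

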